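# Set the eyelet in a wooden gift tag and hold the press down

## Robot

A 6-joint arm with a two-finger parallel gripper is mounted at the origin on a cart in front of the work surface, level with it; the furniture and walls round the work are solid. World frame = base frame: x ahead of the robot, y to its left, z up, the work surface at z = 0. Lengths are in m, angles in rad, forces in N, time in s.
With the tool pointing down it reaches from about 0.35 to 0.95 m from the base axis. Payload 17.4 kg.
Tool frame: the origin (TCP) lies on the centre line of the jaws, within the pads' length; the fingertips stand 17 mm ahead of it and the grasp point (between the pads) lies 2 mm behind it; z points along the fingers, y is the direction in which the jaws open and shut (so a half turn about z gives the same grasp; the last joint's range is limited). The gripper opens to 93 mm and grips with 3 to 60 N. Pads are 15 mm wide; open, the fingers measure 128 mm over their backs; the gripper's body (75 mm by 188 mm) begins 65 mm behind the grasp point.
Start: joints at [1.165, 0.116, 1.442, -0, 1.584, -0.038], TCP at [0.243, 0.63, 0.236] pointing down, gripper open.
Joint ranges: [-2.83, 2.83], [-0.83, 2.19], [0.07, 2.5], [-1.14, 4.28], [0.01, 3], [-2.97, 2.97]. Speed limits (rad/s): [1.89, 1.89, 2.22, 3.14, 3.14, 3.14].

## Interface

Orientations are given as a rotation vector (axis times angle).
In Python, from bench import read_state, vision, hand_in gives the robot as it stands. The module is installed in compiled form; this text tells all that it offers.
- The arm moves only by the tool carry_out, never from a script. Its argument "rows" is a list of rows, each a list of 6 numbers: the shift along the tool's x, y, z in m, then the turn, a rotation vector about the tool's x, y, z in units of 10 degrees (1.0 is 10 degrees). In form: [[x, y, z, wx, wy, wz], ...]. A call has 1 to 12 rows; each row shifts and turns the commanded pose from where the row before left it, along the tool's axes as they then stand; what a row does not reach is not made up. A row lasts 1/8 s, in which the tool goes at most 62.5 mm and 10.7 degrees, less where a joint would pass 70% of its speed; a pose out of reach is approached as far as the arm can. A call is refused whole if a number of a shift passes 0.0625 or a number of a turn 1, either way. A call with a gripper value outside its range is refused whole. "gripper" is the finger opening in m, from 0 to 0.093, set as the call begins (left out, the last holds). The fingers move at their own pace and stop on an object; "grip_force" is the grip in N (left out, the last holds). Time passes only in rows, so rows that do not move let the fingers close. It gives the time, the measured TCP pose, the force and the opening at its end, in the units of the state.
- read_state(): the state, without advancing time (a new reading comes with each control period).
- vision.snapshot(name): name is "scene" or "top" or "wrist"; returns a dict with "pixels" (480x640x3 uint8, blue, green, red), "mtx" (3x3 intrinsics, pixels), "R" (3x3) and "t" (3): a world point X has camera coordinates R X + t. Camera axes: x right, y down, z forward; pixel columns grow to the right and rows downward; lengths in m; the calibration is good to about 2 mm. A picture is of the moment at which its call begins. There is no depth.
- hand_in(): hands the job in, once; it reports no verdict.
The state is a dict: "clock": time; "joint_pos": joint angles; "qd": joint speeds; "effort": joint torques, N m; "tool_pos": TCP position; "tcp_rot": TCP orientation; "wrist_force": force on the tool from outside, world axes, zero at the start; "wrist_torque": the same for the moment, N m; "opening": opening from 0.0 (shut) to 1.0 (fully open).
Only numpy, scipy, OpenCV 4.12 (cv2) and the standard library are available. Lean on these libraries where they do the work, as an engineer would, in place of code of your own. Each camera call takes 0.05 s, during which the arm holds its last target. There are 200 camera calls.

## Task

Set the eyelet in the wooden gift tag: lay the tag on the feed guide of the eyelet press, eyelet end first and eyelet up, push it in between the side rails until its round end meets the end stop and the eyelet is under the ram, and let go of it. Then bring the press lever all the way down to its stop so that the ram drives the eyelet home in the tag, and finish while still holding the lever fully down against its spring. Leave the ribbon spool, the bundle of paper tags and the vase where they stand.

Things in the scene. Friction and masses are not known exactly. Their poses are not given: they have to be found in the camera images.
- gift_tag: the flat wooden gift tag, 110 x 45 x 4 mm, lying flat with the eyelet up; one end square, the other a half round of 22.5 mm radius with the eyelet at its centre. Origin: middle of its underside; x runs along it to the round eyelet end (55 mm to either end), z up out of the eyelet side
- tag_hole (a point): centre of the tag's eyelet hole on the tag's top face, 32.5 mm along the tag's x from its origin, 4 mm above its underside
- tag_eyelet (a joint): how far the brass eyelet (flange 13 mm across, 1 mm thick) is pressed into the tag: 0 = flange stands 2.5 mm off the tag's face, 0.0025 = home, flange on the face. It moves stiffly (about 8 N) and stays where it is
- eyelet_press: the dark green bench eyelet press, fixed, 257 mm high with the lever down. Origin on the table in front of its base plate (x 19 to 174 mm, y +-50 mm, 18 mm high); its x points from the front with the lever handle to the back, y to its left, where the feed guide sticks out. Its head over the ram spans x 40 to 154 mm, y +-13 mm, z 85 to 165 mm; keep the hand clear of it
- anvil_top (a point): point on the anvil under the ram (17 mm across; gap 12 mm when raised), 58.5 mm along the press's x, 35 mm up; the tag's hole belongs here. Side rails 24.5 mm off in the press's +x and -x, 7 mm higher than the anvil, run from y -18 to +24 mm of here, then flare to 29 mm off at y +38; the end stop is at y -23 mm
- guide_entry (a point): outer end of the feed guide's steel tongue: 30 mm wide, 4 mm thick, top level with the anvil (35 mm), reaching 88 mm from the ram's axis to the press's +y. The tag goes in over it, along the press's -y; seated, the tag overhangs the tongue by 7.5 mm on either side, where it can be held by its edges
- lever_pivot (a point): axis of the lever's hinge, 74 mm along the press's x, 214 mm above the table; the hinge axis is the press's y
- lever_grip (a point): middle of the lever's turned wooden handle (27 mm thick, about 88 mm long, along the lever), 201 mm from the pivot towards the press's -x; moves with the lever. It can be gripped from above across the press's y, or pushed down
- eyelet_press_lever (a joint): angle of the lever: 0.55 = raised, where its spring holds it; 0 = fully down at its stop, handle about level. Drives the ram down 15 mm per rad. It takes about 10 N at the handle to hold it down and it springs up when let go
- ribbon_spool_0: ribbon spool, 81 x 84 x 38 mm, loose, behind the work; origin under its centre; leave it
- tag_stack: bundle of brown paper tags tied with string, 98 x 45 x 17 mm, loose, to the right of the press handle; origin under it; leave it
- bud_vase: small white vase, 62 mm across, 96 mm high, loose, to the right of the press; origin under its centre; leave it

How it is judged:
By the outcome, as a careful person would: the job done as asked, in the order asked, and still so for the second after the job is handed in, while the arm keeps its last pose, push and grip.
It also fails if it takes over 61 s, if anything falls off the work surface, if the arm or the gripper's body presses on something with over 40 N, if the wrist force passes 120 N, or if a joint passes its speed limit or range.

## Working session

There is one attempt and no reset: what is moved stays moved. The work goes in short steps, Python scripts to look and compute and a tool call to move; the robot and the scene stay as the last step left them, time stands still between calls to the robot, and variables do not carry over. Pictures are saved under pics/ and viewed, about 8 in all and at most 12, crops included, and the job is handed in when it is done.

Besides the shell and the picture viewer there is one more tool, called after "Request:" in YAML: its name, and indented under it one key for each argument. carry_out: Moves the arm, as the interface text tells. Its arguments: {"type":"object","properties":{"rows":{"type":"array"},"gripper":{"type":"number"},"grip_force":{"type":"number"}},"required":["rows"]}

```bash
mkdir -p pics; cat > h.py <<'E'
import numpy as np,cv2
from bench import read_state,vision
from scipy.spatial.transform import Rotation as Ro
def snap(n,f=None):
    s=vision.snapshot(n)
    if f: cv2.imwrite('pics/'+f,s['pixels'])
    return s
def ray(s,u,v,z):
    d=s['R'].T@np.linalg.inv(s['mtx'])@[u,v,1]; c=-s['R'].T@s['t']
    return c+d*(z-c[2])/d[2]
def proj(s,X):
    p=s['mtx']@(s['R']@np.array(X)+s['t']); return p[:2]/p[2]
E
python3 - <<'E'
from h import *
import pickle
d={n:snap(n,n+'0.png') for n in('top','scene')}
pickle.dump(d,open('d0.pkl','wb'))
print(read_state())
for n in d: print(n,-d[n]['R'].T@d[n]['t'])
E
```

```text
{'clock': 0.1, 'joint_pos': array([ 1.16519370e+00,  1.16448624e-01,  1.44220837e+00, -1.20237061e-05,
        1.58400799e+00, -3.78120828e-02]), 'qd': array([-4.55800239e-04, -1.01178836e-03, -2.41121061e-03,  1.12969420e-03,
       -6.57670185e-04, -1.62708261e-05]), 'effort': array([ 2.23592331e-03, -7.22894382e+01, -6.23862290e+01,  7.81547721e-02,
        2.28093500e-02, -4.70327666e-05]), 'tool_pos': array([0.24265091, 0.62969391, 0.23496569]), 'tcp_rot': array([-5.74432531e-01, -3.08840106e+00,  1.64721146e-03]), 'wrist_force': array([0.43220857, 0.66272771, 0.80932888]), 'wrist_torque': array([-0.00707474, -0.011014  , -0.03383789]), 'opening': 1.0021993476104458}
top [ 0.46402459 -0.11677563  1.19712403]
scene [ 1.12614893 -0.01852262  1.14373545]
```

View pics/top0.png

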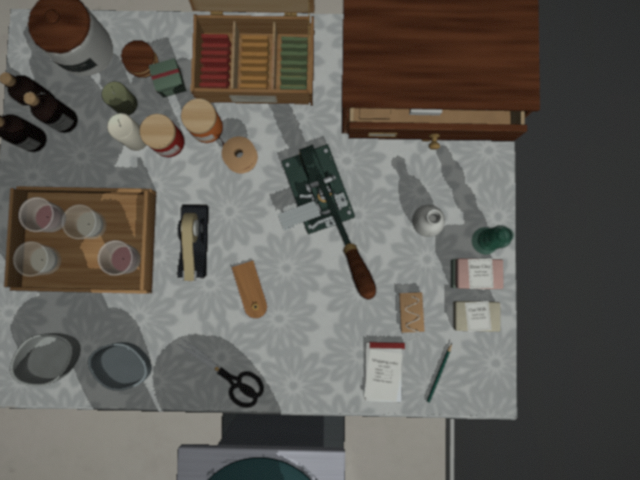

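View pics/scene0.png

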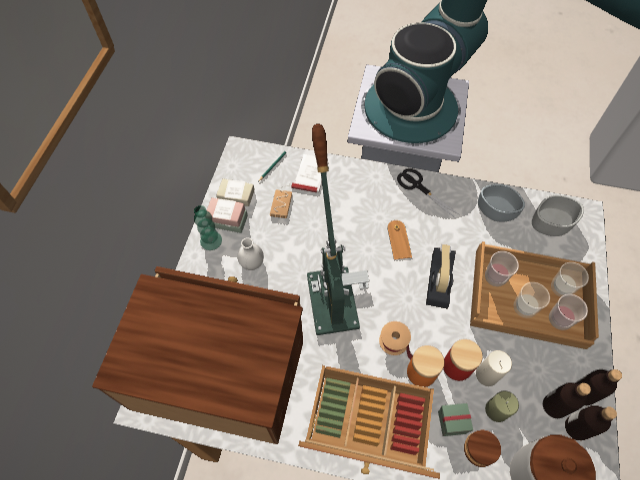

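```bash
python3 - <<'E'
from h import *
import pickle
d=pickle.load(open('d0.pkl','rb'))
t=d['top']['pixels'];
a=cv2.resize(t[130:330,220:400],None,fx=4,fy=4,interpolation=cv2.INTER_CUBIC)[:600] if 0 else cv2.resize(t[135:325,225:405],None,fx=3.15,fy=3.15,interpolation=cv2.INTER_CUBIC)
cv2.imwrite('pics/c1.png',a)
s=d['scene']['pixels'];cv2.imwrite('pics/c2.png',cv2.resize(s[110:340,290:430],None,fx=2.6,fy=2.6,interpolation=cv2.INTER_CUBIC))
print(d['top']['mtx'],d['top']['R'],proj(d['top'],[.24,.63,.235]),proj(d['top'],[.35,0,0]),ray(d['top'],235,264,.004),ray(d['top'],256,314,.004))
E
```

```text
[[613.96376526   0.         319.7360486 ]
 [  0.         613.96376526 230.41118288]
 [  0.           0.           1.        ]] [[ 0.01987135 -0.99976241 -0.00895892]
 [-0.99597877 -0.01901162 -0.08754911]
 [ 0.08735799  0.01066261 -0.99611992]] [-161.71029756  420.51729608] [263.57162518 342.51990237] [0.49998195 0.0593924  0.004     ] [0.40442987 0.01574551 0.004     ]
```

View pics/c1.png

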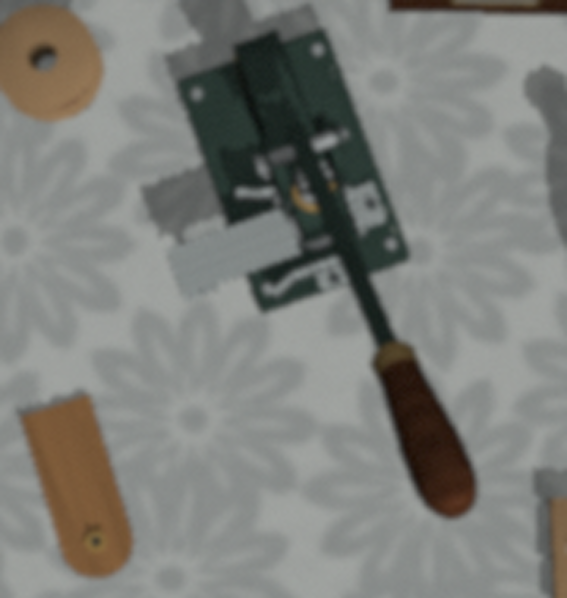

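```bash
python3 - <<'E'
from h import *
import pickle
s=pickle.load(open('d0.pkl','rb'))['top']
P=lambda a,b,z: ray(s,225+(a+.5)/3.15-.5,135+(b+.5)/3.15-.5,z)[:2]
sq=P(55.5,402.5,.004);tip=P(102,578,.002);eye=P(95,541,.0075)
d=eye-sq;print('tag',sq,tip,eye,np.linalg.norm(tip-sq),np.degrees(np.arctan2(d[1],d[0])))
c=[P(*q,.018) for q in((325,30),(410,258),(262,310),(177,80))]
for i in range(4): print(c[i],np.linalg.norm(c[i]-c[i-1]))
for v in (c[0]-c[1],c[3]-c[2]): print(np.degrees(np.arctan2(v[1],v[0])))
for v in (c[3]-c[0],c[2]-c[1]): print(np.degrees(np.arctan2(v[1],v[0]))-90)
te=(P(168,255,.035)+P(187,298,.035))/2;print('tongue end',te)
cen=sum(c)/4;
for a in (19,20,21,22,23):
  y=np.radians(a);X=np.array([np.cos(y),np.sin(y)]);Y=np.array([-X[1],X[0]])
  o=cen-.0965*X;an=o+.0585*X
  print(a,o,an,an+.088*Y, 'grip',proj(s,list(o+(.074-.201*np.cos(.55))*X)+[.214+.201*np.sin(.55)]))
print('handle px seen ~',225+428/3.15,135+435/3.15)
E
```

```text
tag [0.50329479 0.04532485] [0.39642014 0.01372741] [0.41906434 0.01805647] 0.11144770102647147 -162.06139872656087
[ 0.73665446 -0.1165991 ] 0.0967727453536152
[ 0.59555977 -0.17134727] 0.15134422532363337
[ 0.5618472  -0.08131606] 0.09613612863495713
[ 0.70359076 -0.02564991] 0.1522824907313049
21.207462874988643
21.44114820620062
19.978250477974385
20.528627731367052
tongue end [ 0.57978203 -0.03032058]
19 [ 0.55817051 -0.13014541] [ 0.61348334 -0.11109968] [ 0.58483334 -0.02789404] grip [356.92643252 283.52900474]
20 [ 0.55873271 -0.13173303] [ 0.61370473 -0.11172485] [ 0.58360696 -0.0290319 ] grip [359.17825643 282.77784488]
21 [ 0.55932254 -0.13331059] [ 0.61393699 -0.11234607] [ 0.58240061 -0.03019099] grip [361.4161039  281.98742622]
22 [ 0.55993981 -0.13487762] [ 0.61418006 -0.11296314] [ 0.58121468 -0.03137096] grip [363.6392579  281.15801259]
23 [ 0.56058433 -0.13643364] [ 0.61443386 -0.11357587] [ 0.58004952 -0.03257144] grip [365.84700674 280.28988091]
handle px seen ~ 360.8730158730159 273.0952380952381
```

```bash
cat >> h.py <<'E'
def go(p,tooly_yaw):
    """remaining: turn about tool z (10deg units), then shift in tool axes after that turn; and before"""
    st=read_state();R=Ro.from_rotvec(st['tcp_rot']);M=R.as_matrix()
    cy=np.degrees(np.arctan2(M[1,1],M[0,1]))
    dy=(tooly_yaw-cy+90)%180-90
    Rt=Ro.from_euler('z',dy,degrees=True)*R
    # target: exact vertical
    a=np.radians(cy+dy);y=np.array([np.cos(a),np.sin(a),0]);z=np.array([0,0,-1.]);Rt=Ro.from_matrix(np.c_[np.cross(y,z),y,z])
    D=np.array(p)-st['tool_pos']
    print('t',st['clock'],'pos',st['tool_pos'].round(4),'tool y yaw',round(cy,2),'dyaw',round(dy,2),'j6',st['joint_pos'][5].round(3))
    print('turn(10deg)',(np.degrees((R.inv()*Rt).as_rotvec())/10).round(3),'shift in present axes',(R.inv().apply(D)).round(4),'after turn',Rt.inv().apply(D).round(4))
    print('F',st['wrist_force'].round(1),'op',round(st['opening']*.093,4))
E
python3 -c "
from h import *
go([.488,.0405,.12],107)
go([.587,-.044,.12],21)"
```

```text
t 0.1 pos [0.2427 0.6297 0.235 ] tool y yaw 68.93 dyaw 38.07 j6 -0.038
turn(10deg) [-6.000e-03 -2.000e-03 -3.807e+00] shift in present axes [-0.4408 -0.4615  0.1154] after turn [-0.0624 -0.6352  0.115 ]
F [0.4 0.7 0.8] op 0.0932
t 0.1 pos [0.2427 0.6297 0.235 ] tool y yaw 68.93 dyaw -47.93 j6 -0.038
turn(10deg) [-6.000e-03  2.000e-03  4.793e+00] shift in present axes [-0.5636 -0.5047  0.1155] after turn [-0.7524  0.08    0.115 ]
F [0.4 0.7 0.8] op 0.0932
```

Request:
carry_out:
  rows:
    - [-0.0367,-0.0385,0,0,0,0]
    - [-0.0367,-0.0385,0,0,0,0]
    - [-0.0367,-0.0385,0,0,0,0]
    - [-0.0367,-0.0385,0,0,0,0]
    - [-0.0367,-0.0385,0,0,0,0]
    - [-0.0367,-0.0385,0,0,0,0]
    - [-0.0367,-0.0385,0,0,0,0]
    - [-0.0367,-0.0385,0,0,0,0]
    - [-0.0367,-0.0385,0,0,0,0]
    - [-0.0367,-0.0385,0,0,0,0]
    - [-0.0367,-0.0385,0,0,0,0]
    - [-0.0367,-0.0385,0,0,0,0]
  gripper: 0.075

```text
clock: 1.6
tool_pos: [0.4878, 0.0386, 0.2356]
tcp_rot: [0.575, 3.089, 0.0]
wrist_force: [1.1, 0.9, -0.3]
opening: 0.809
```

Request:
carry_out:
  rows:
    - [0,0,0,0,0,1]
    - [0,0,0,0,0,1]
    - [0,0,0,0,0,1]
    - [0,0,0,0,0,1]
    - [0,0,0,0,0,1]
    - [0,0,0,0,0,1]
    - [0,0,0,0,0,1]
    - [0,0,0,0,0,1]
    - [0,0,0,0,0,1]
    - [0,0,0,0,0,1]
    - [0,0,0,0,0,1]
    - [0,0,0,0,0,1]

```text
clock: 3.1
tool_pos: [0.4874, 0.0404, 0.2354]
tcp_rot: [-2.965, -1.038, 0.001]
wrist_force: [-0.9, -0.1, 0.7]
opening: 0.806
```

Request:
carry_out:
  rows:
    - [0,0,0.02,0,0,1]
    - [0,0,0.03,0,0,1]
    - [0,0,0.03,0,0,0.2]
    - [0,0,0.02,0,0,0]
    - [0,0,0,0,0,0]

```text
clock: 3.72
tool_pos: [0.487, 0.0404, 0.1345]
tcp_rot: [-3.107, -0.464, 0.003]
wrist_force: [0.2, 0.2, 0.5]
opening: 0.808
```

```bash
python3 - <<'E'
from h import *
import pickle
go([.488,.0405,.018],-73)
s=snap('wrist','w1.png');pickle.dump(s,open('w1.pkl','wb'))
E
```

```text
t 3.725 pos [0.487  0.0404 0.1345] tool y yaw -73.02 dyaw 0.02 j6 1.305
turn(10deg) [-0.003  0.012 -0.002] shift in present axes [0.0013 0.0002 0.1165] after turn [0.001  0.0002 0.1165]
F [0.2 0.2 0.5] op 0.0751
```

View pics/w1.png

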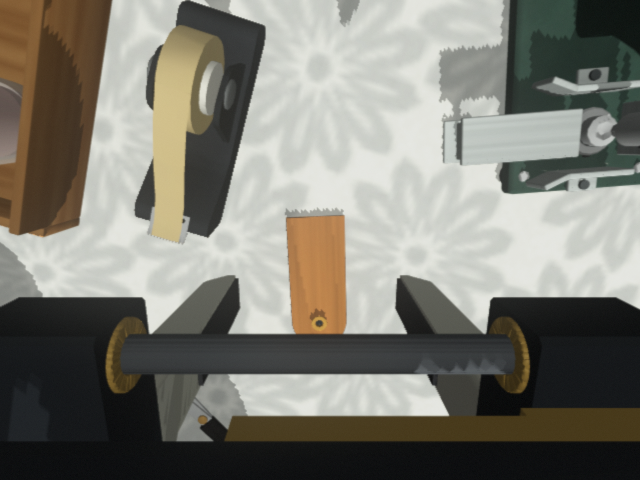

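```bash
python3 - <<'E'
from h import *
import pickle
s=pickle.load(open('w1.pkl','rb'))
P=lambda u,v,z: ray(s,u,v,z)[:2]
sq=(P(287,215,.004)+P(344,214.5,.004))/2;eye=P(319,323,.0075)
d=eye-sq;print('tag',sq,eye,np.linalg.norm(d),np.degrees(np.arctan2(d[1],d[0])), 'width',np.linalg.norm(P(287,215,.004)-P(344,214.5,.004)))
c=[P(*q,.035) for q in((443,121),(443,163),(462,119),(462,165))]
print(c,[np.linalg.norm(c[i]-c[i+1]) for i in (0,2)])
for v in (P(462,119,.035)-P(580,111,.035),P(462,165,.035)-P(580,158,.035)): print(np.degrees(np.arctan2(v[1],v[0]))-90)
print('cam',-s['R'].T@s['t'])
import cv2; im=s['pixels']; cv2.imwrite('pics/c3.png',cv2.resize(im[60:210,430:640],None,fx=3.8,fy=3.8,interpolation=cv2.INTER_CUBIC))
E
```

```text
tag [0.50204243 0.0468718 ] [0.41786893 0.01831789] 0.08888476904990253 -161.2616873145982 width 0.04360332324813838
[array([ 0.58948139, -0.01196503]), array([ 0.56494663, -0.02175443]), array([ 0.59415623, -0.02312265]), array([ 0.56739045, -0.03419458])] [np.float64(0.026415653841141355), np.float64(0.02896540138214309)]
20.6698033168842
20.3018361870336
cam [0.55141354 0.06054778 0.28404435]
```

View pics/c3.png

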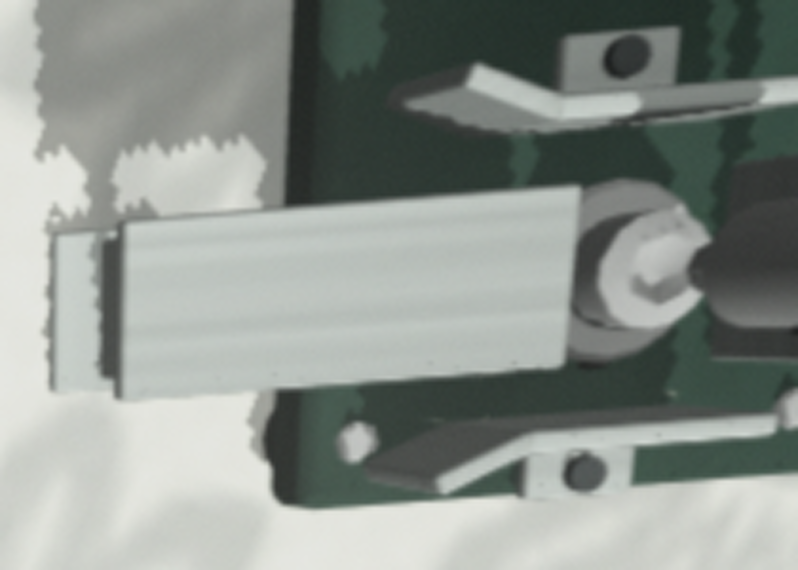

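Request:
carry_out:
  rows:
    - [0.001,-0.001,0.03,0,0,-0.14]
    - [0,0,0.03,0,0,0]
    - [0,0,0.03,0,0,0]
    - [0,0,0.02,0,0,0]
    - [0,0,0.006,0,0,0]
    - [0,0,0,0,0,0]

```text
clock: 4.53
tool_pos: [0.4888, 0.0417, 0.0206]
tcp_rot: [3.101, 0.501, 0.001]
wrist_force: [-0.0, -0.7, 0.8]
opening: 0.804
```

Request:
carry_out:
  rows:
    - [0,0,0,0,0,0]
    - [0,0,0,0,0,0]
    - [0,0,0,0,0,0]
    - [0,0,0,0,0,0]
  gripper: 0.03
  grip_force: 20

```text
clock: 5.03
tool_pos: [0.4883, 0.0417, 0.0199]
tcp_rot: [3.101, 0.5, 0.0]
wrist_force: [-1.2, 0.1, 2.7]
opening: 0.471
```

Request:
carry_out:
  rows:
    - [0,0,-0.02,0,0,0]
    - [0,0,-0.03,0,0,0]
    - [0,0,-0.03,0,0,0]
    - [0,0,0,0,0,0]

```text
clock: 5.52
tool_pos: [0.4892, 0.0417, 0.1018]
tcp_rot: [3.101, 0.5, 0.006]
wrist_force: [0.4, -1.1, -1.3]
opening: 0.47
```

```bash
python3 - <<'E'
from h import *
go([.5808,-.0295,.1],20.6)
E
```

```text
t 5.525 pos [0.4892 0.0417 0.1018] tool y yaw -71.67 dyaw -87.73 j6 1.284
turn(10deg) [-0.01  -0.02   8.773] shift in present axes [0.0645 0.0964 0.0021] after turn [ 0.0989 -0.0607  0.0018]
F [ 0.4 -1.1 -1.3] op 0.0437
```

Request:
carry_out:
  rows:
    - [0,0,0,0,0,-1]
    - [0,0,0,0,0,-1]
    - [0,0,0,0,0,-1]
    - [0,0,0,0,0,-1]
    - [0,0,0,0,0,-1]
    - [0,0,0,0,0,-1]
    - [0,0,0,0,0,-1]
    - [0,0,0,0,0,-1]
    - [0,0,0,0,0,-1]
    - [0,0,0,0,0,-0.22]
    - [0,0,0,0,0,0]

```text
clock: 6.9
tool_pos: [0.4878, 0.0417, 0.0985]
tcp_rot: [-1.79, -2.58, 0.001]
wrist_force: [-0.1, -0.7, 0.1]
opening: 0.471
```

```bash
python3 - <<'E'
from h import *
import pickle
go([.5808,-.0295,.1],20.6)
s=snap('wrist','w2.png');t=snap('scene');pickle.dump((s,t),open('w2.pkl','wb'))
a=cv2.resize(s['pixels'][190:450,100:560],(708,400));b=cv2.resize(t['pixels'][120:300,290:470],(500,500))
b=cv2.resize(t['pixels'][150:280,320:480],(708,575))[:500]
cv2.imwrite('pics/w2c.png',cv2.resize(np.vstack([a,b]),None,fx=.66,fy=.66))
E
```

```text
t 6.9 pos [0.4878 0.0417 0.0985] tool y yaw 20.5 dyaw 0.1 j6 -0.325
turn(10deg) [-0.007 -0.003 -0.01 ] shift in present axes [-0.0992  0.0622 -0.0016] after turn [-0.0993  0.062  -0.0015]
F [-0.1 -0.7  0.1] op 0.0438
```

View pics/w2c.png

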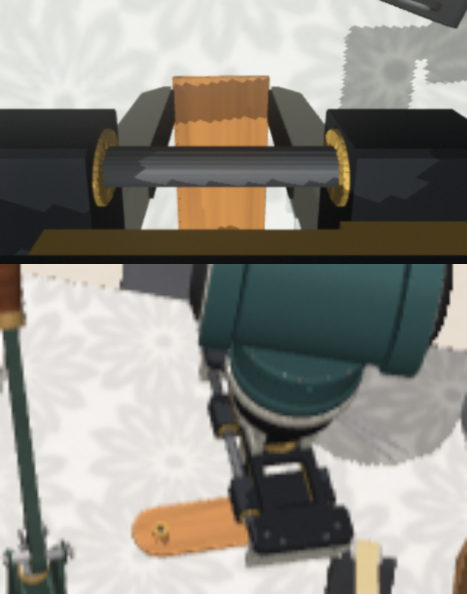

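```bash
python3 - <<'E'
from h import *
import pickle
s,t=pickle.load(open('w2.pkl','rb'))
a=np.radians(20.5-90);d=np.array([np.cos(a),np.sin(a)]);g=np.array([.4878,.0417])
for pitch in(-6,-3,0,3,6):
  p=np.radians(pitch); r=.0725
  X=[*(g+d*r*np.cos(p)),.0985-.0199+.0075+r*np.sin(p)]
  print(pitch,proj(t,X))
# wrist: square end corners
q=[(100+175/ .66*460/708,190+77/.66*.65),(100+268/.66*460/708,190+77/.66*.65)]
for u in q: print(ray(s,*u,.0825))
print('pred', g-d*.0145)
hsv=cv2.cvtColor(t['pixels'],cv2.COLOR_BGR2HSV)
E
```

```text
-6 [375.25008703 241.20093128]
-3 [375.2686833  240.41289458]
0 [375.37230186 239.60798461]
3 [375.56134233 238.78830372]
6 [375.83596415 237.95603088]
[0.46234014 0.04729678 0.0825    ]
[0.50256185 0.06230924 0.0825    ]
pred [0.48272199 0.05528175]
```

Request:
carry_out:
  rows:
    - [-0.012,0.0155,0,0,0,0]
    - [-0.012,0.0155,0,0,0,0]
    - [-0.012,0.0155,0,0,0,0]
    - [-0.012,0.0155,0,0,0,0]
    - [0,0,0.012,0,0,0]
    - [0,0,0.012,0,0,0]
    - [0,0,0,0,0,0]

```text
clock: 7.88
tool_pos: [0.5619, 0.0186, 0.074]
tcp_rot: [-1.789, -2.58, 0.002]
wrist_force: [0.4, -0.5, -0.3]
opening: 0.466
```

```bash
python3 - <<'E'
from h import *
import pickle
go([.5628,.0182,.056],20.6)
s=snap('scene');pickle.dump(s,open('w3.pkl','wb'))
c=s['pixels'][200:320,300:440];w=snap('wrist')['pixels']
cv2.imwrite('pics/w3c.png',np.hstack([cv2.resize(c,None,fx=4,fy=4,interpolation=cv2.INTER_CUBIC)]))
E
```

```text
t 7.875 pos [0.5619 0.0186 0.074 ] tool y yaw 20.52 dyaw 0.08 j6 -0.37
turn(10deg) [-0.013 -0.005 -0.008] shift in present axes [-0.0008  0.0008  0.018 ] after turn [-0.0007  0.0007  0.018 ]
F [ 0.4 -0.5 -0.3] op 0.0433
```

View pics/w3c.png

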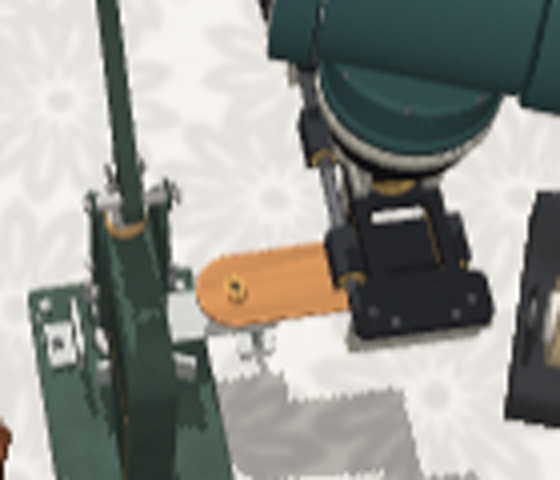

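Request:
carry_out:
  rows:
    - [-0.0008,0.0008,0.006,0,0,0]
    - [0,0,0.006,0,0,0]
    - [0,0,0.004,0,0,0]
    - [0,0,0,0,0,0]

```text
clock: 8.48
tool_pos: [0.5639, 0.018, 0.0592]
tcp_rot: [-1.79, -2.581, 0.001]
wrist_force: [-0.1, -0.8, -0.5]
opening: 0.469
```

Request:
carry_out:
  rows:
    - [-0.006,0,0,0,0,0]
    - [-0.006,0,0.001,0,0,0]
    - [-0.006,0,0,0,0,0]
    - [-0.006,0,0,0,0,0]
    - [0,0,0,0,0,0]

```text
clock: 9.1
tool_pos: [0.5727, -0.005, 0.0587]
tcp_rot: [1.791, 2.581, 0.0]
wrist_force: [-0.1, 0.3, -0.8]
opening: 0.466
```

```bash
python3 - <<'E'
from h import *
te=np.array([.5808,-.0295]);a=np.radians(20.6);Y=np.array([-np.sin(a),np.cos(a)])
go([*(te-.0155*Y),.055],20.6)
E
```

```text
t 9.1 pos [ 0.5727 -0.005   0.0587] tool y yaw 20.49 dyaw 0.11 j6 -0.411
turn(10deg) [ 0.     0.    -0.011] shift in present axes [-0.0413 -0.001   0.0037] after turn [-0.0413 -0.0011  0.0037]
F [-0.1  0.3 -0.8] op 0.0433
```

Request:
carry_out:
  rows:
    - [0,-0.0005,0.0015,0,0,0]
    - [0,0,0.0015,0,0,0]
    - [0,0,0,0,0,0]

```text
clock: 9.48
tool_pos: [0.572, -0.0046, 0.0556]
tcp_rot: [-1.79, -2.582, 0.0]
wrist_force: [-0.6, 0.4, -0.2]
opening: 0.471
```

Request:
carry_out:
  rows:
    - [-0.006,0,0,0,0,0]
    - [-0.006,0,0,0,0,0]
    - [-0.006,0,0,0,0,0]
    - [-0.006,0,0,0,0,0]
    - [0,0,0,0,0,0]

```text
clock: 10.1
tool_pos: [0.5806, -0.0276, 0.0556]
tcp_rot: [1.791, 2.581, -0.0]
wrist_force: [-1.0, 0.2, -0.1]
opening: 0.468
```

```bash
python3 - <<'E'
from h import *
te=np.array([.5808,-.0295]);a=np.radians(20.6);Y=np.array([-np.sin(a),np.cos(a)])
go([*(te-.0155*Y),.055],20.6)
s=snap('scene');w=snap('wrist')['pixels']
cv2.imwrite('pics/w4.png',np.hstack([cv2.resize(s['pixels'][220:310,310:400],(420,420),interpolation=cv2.INTER_CUBIC),cv2.resize(w,(0,0),fx=.58,fy=.875)[:420]]))
E
```

```text
t 10.1 pos [ 0.5806 -0.0276  0.0556] tool y yaw 20.49 dyaw 0.11 j6 -0.449
turn(10deg) [-0.     0.    -0.011] shift in present axes [-0.0173 -0.0005  0.0006] after turn [-0.0173 -0.0005  0.0006]
F [-1.   0.2 -0.1] op 0.0436
```

View pics/w4.png

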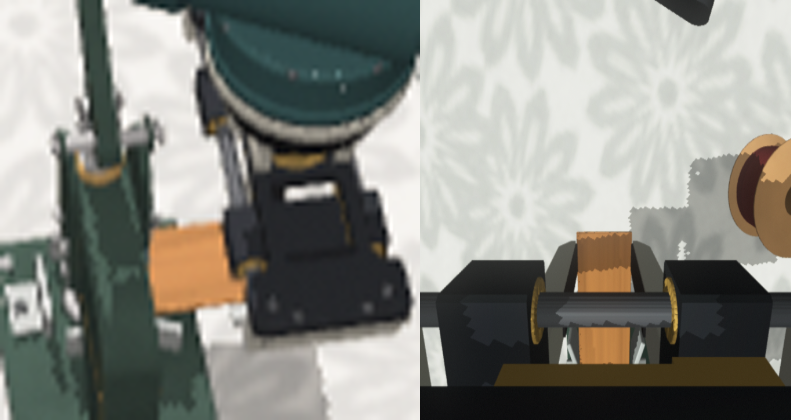

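Request:
carry_out:
  rows:
    - [-0.004,0,0,0,0,0]
    - [-0.004,0,0,0,0,0]
    - [-0.004,0,0,0,0,0]
    - [0,0,0,0,0,0]

```text
clock: 10.7
tool_pos: [0.5848, -0.0387, 0.0556]
tcp_rot: [1.79, 2.581, -0.0]
wrist_force: [0.2, 0.2, -0.0]
opening: 0.47
```

Request:
carry_out:
  rows:
    - [-0.002,0,0,0,0,0]
    - [-0.001,0,0,0,0,0]
    - [0,0,0,0,0,0]

```text
clock: 11.08
tool_pos: [0.5858, -0.0413, 0.0556]
tcp_rot: [1.79, 2.582, -0.0]
wrist_force: [0.3, -0.0, -0.8]
opening: 0.47
```

Request:
carry_out:
  rows:
    - [-0.001,0,0,0,0,0]
    - [0,0,0,0,0,0]

```text
clock: 11.32
tool_pos: [0.5861, -0.0422, 0.0556]
tcp_rot: [1.79, 2.582, -0.0]
wrist_force: [0.4, -0.2, -0.5]
opening: 0.471
```

Request:
carry_out:
  rows:
    - [-0.001,0,0,0,0,0]
    - [0,0,0,0,0,0]

```text
clock: 11.58
tool_pos: [0.5865, -0.0431, 0.0557]
tcp_rot: [1.79, 2.582, 0.0]
wrist_force: [-0.5, 0.3, -0.6]
opening: 0.468
```

Request:
carry_out:
  rows:
    - [-0.001,0,0,0,0,0]
    - [0,0,0,0,0,0]

```text
clock: 11.82
tool_pos: [0.5867, -0.0439, 0.0556]
tcp_rot: [-1.79, -2.581, -0.0]
wrist_force: [0.1, 1.4, 0.2]
opening: 0.469
```

Request:
carry_out:
  rows:
    - [-0.001,0,0,0,0,0]
    - [0,0,0,0,0,0]

```text
clock: 12.08
tool_pos: [0.5869, -0.0442, 0.0555]
tcp_rot: [-1.789, -2.581, -0.001]
wrist_force: [-2.6, 7.7, 1.1]
opening: 0.472
```

Request:
carry_out:
  rows:
    - [-0.001,0,0,0,0,0]
    - [0,0,0,0,0,0]

```text
clock: 12.32
tool_pos: [0.587, -0.0445, 0.0555]
tcp_rot: [-1.788, -2.58, -0.002]
wrist_force: [-4.9, 13.6, 2.0]
opening: 0.469
```

Request:
carry_out:
  rows:
    - [0.001,0,0.0005,0,0,0]
    - [0,0,0,0,0,0]

```text
clock: 12.58
tool_pos: [0.587, -0.0442, 0.0554]
tcp_rot: [-1.789, -2.581, -0.001]
wrist_force: [-3.8, 7.6, 4.2]
opening: 0.47
```

Request:
carry_out:
  rows:
    - [0,0,0,0,0,0]
    - [0,0,0,0,0,0]
    - [0,0,0,0,0,0]
  gripper: 0.065

```text
clock: 12.95
tool_pos: [0.5872, -0.0451, 0.0552]
tcp_rot: [1.79, 2.581, -0.0]
wrist_force: [0.0, -0.1, -0.5]
opening: 0.69
```

Request:
carry_out:
  rows:
    - [0,0,-0.02,0,0,0]
    - [0.01,0,-0.04,0,0,0]
    - [0.02,0,-0.05,0,0,0]
    - [0.03,0,-0.04,0,0,0]
    - [0.03,0,0,0,0,0]
    - [0,0,0,0,0,0]

```text
clock: 13.7
tool_pos: [0.5553, 0.0406, 0.2072]
tcp_rot: [1.787, 2.582, 0.002]
wrist_force: [-0.2, -0.2, 0.4]
opening: 0.702
```

```bash
python3 - <<'E'
from h import *
import pickle
go([.5808,-.0295,.1],20.6)
s=snap('scene');t=snap('top');pickle.dump((s,t),open('w5.pkl','wb'))
cv2.imwrite('pics/w5.png',np.hstack([cv2.resize(s['pixels'][220:310,310:390],(400,450),interpolation=cv2.INTER_CUBIC),cv2.resize(t['pixels'][150:240,270:350],(400,450),interpolation=cv2.INTER_CUBIC)]))
E
```

```text
t 13.7 pos [0.5553 0.0406 0.2072] tool y yaw 20.63 dyaw -0.03 j6 -0.333
turn(10deg) [0.012 0.004 0.003] shift in present axes [-0.0745 -0.0011  0.1072] after turn [-0.0745 -0.0008  0.1072]
F [-0.2 -0.2  0.4] op 0.0653
```

View pics/w5.png

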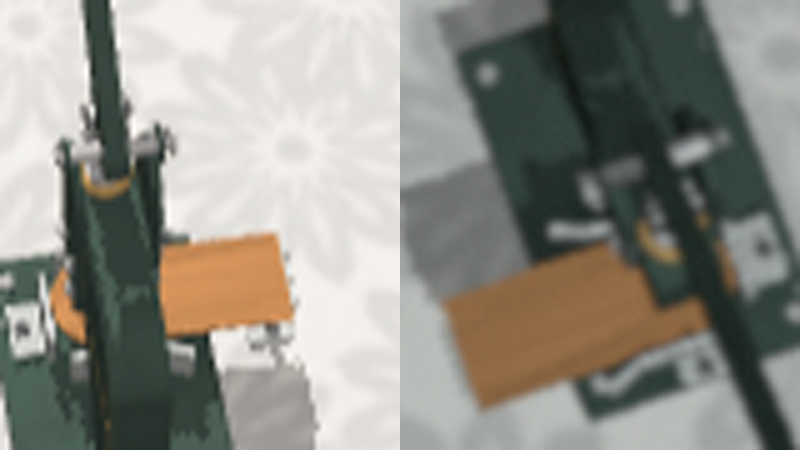

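Request:
carry_out:
  rows:
    - [0,0,-0.04,0,0,1]
    - [0,0,-0.05,0,0,1]
    - [0,0,-0.05,0,0,1]
    - [0,0,-0.05,0,0,1]
    - [0,0,-0.02,0,0,1]
    - [0,0,0,0,0,1]
    - [0,0,0,0,0,1]
    - [0,0,0,0,0,1]
    - [0,0,0,0,0,1]
    - [0,0,0,0,0,0]

```text
clock: 15.05
tool_pos: [0.5558, 0.0385, 0.415]
tcp_rot: [3.091, 0.56, -0.001]
wrist_force: [0.0, -0.3, 1.0]
opening: 0.699
```

```bash
python3 - <<'E'
from h import *
import pickle
s,t=pickle.load(open('w5.pkl','rb'))
te=np.array([.5808,-.0295]);a=np.radians(20.6);X=np.array([np.cos(a),np.sin(a)]);Y=np.array([-X[1],X[0]])
for q in((279,210.4),(286.4,231.6)):
  d=ray(t,*q,.039)[:2]-te; print('sq corner rel tongue end, press x,y',d@X,d@Y)
an=te-.088*Y;pv=an+.0155*X
for th in(.5,.55,.6):
  for r in(.157,.201,.245):
    X3=[*(pv-r*np.cos(th)*X),.214+r*np.sin(th)];print(th,r,np.round(X3,4),'top',proj(t,X3),'scene',proj(s,X3))
go([*(pv-.198*np.cos(.55)*X),.40],-69.4)
E
```

```text
sq corner rel tongue end, press x,y 0.021257172886828588 -0.004489594572615336
sq corner rel tongue end, press x,y -0.021627911695863776 -0.004461393604114361
0.5 0.157 [ 0.4973 -0.1549  0.2893] top [351.49376092 262.27597729] scene [322.58515214 171.03049678]
0.5 0.201 [ 0.4612 -0.1685  0.3104] top [361.18700367 287.09337549] scene [319.89434391 149.43495763]
0.5 0.245 [ 0.425  -0.1821  0.3315] top [371.42951998 313.31706683] scene [317.20944131 127.88681506]
0.55 0.157 [ 0.501  -0.1535  0.2961] top [350.7853119  259.57913321] scene [322.87379397 170.54016049]
0.55 0.201 [ 0.4659 -0.1667  0.3191] top [360.34417283 283.77123622] scene [320.2386719  148.60140962]
0.55 0.245 [ 0.4308 -0.1799  0.3421] top [370.49171309 309.45320197] scene [317.59842824 126.62001897]
0.6 0.157 [ 0.505  -0.152   0.3026] top [349.98350763 256.63325844] scene [323.19039924 170.23943485]
0.6 0.201 [ 0.471  -0.1648  0.3275] top [359.37218342 280.1000303 ] scene [320.62000755 148.00502366]
0.6 0.245 [ 0.437  -0.1776  0.3523] top [369.38461385 305.12586204] scene [318.03374632 125.63333775]
t 15.05 pos [0.5558 0.0385 0.415 ] tool y yaw -69.48 dyaw 0.08 j6 1.236
turn(10deg) [-0.     0.003 -0.008] shift in present axes [-0.1536  0.1606  0.0151] after turn [-0.1539  0.1604  0.015 ]
F [ 0.  -0.3  1. ] op 0.065
```

Request:
carry_out:
  rows:
    - [-0.03,0.032,0,0,0,0]
    - [-0.03,0.032,0,0,0,0]
    - [-0.03,0.032,0,0,0,0]
    - [-0.03,0.032,0,0,0,0]
    - [-0.0336,0.0326,0,0,0,0]
    - [0,0,0.03,0,0,0]
    - [0,0,0.025,0,0,0]
    - [0,0,0,0,0,0]

```text
clock: 16.05
tool_pos: [0.4676, -0.1653, 0.3587]
tcp_rot: [-3.089, -0.564, 0.004]
wrist_force: [-0.1, -0.1, 0.5]
opening: 0.7
```

```bash
python3 - <<'E'
from h import *
import pickle
go([.4682,-.1658,.315],-69.4)
s=snap('scene');w=snap('wrist');
cv2.imwrite('pics/w6.png',np.hstack([cv2.resize(s['pixels'][100:220,260:380],(400,400)),cv2.resize(w['pixels'],(400,400))]))
E
```

```text
t 16.05 pos [ 0.4676 -0.1653  0.3587] tool y yaw -69.3 dyaw -0.1 j6 0.818
turn(10deg) [-0.011  0.012  0.01 ] shift in present axes [0.0005 0.0008 0.0437] after turn [0.0004 0.0007 0.0437]
F [-0.1 -0.1  0.5] op 0.0651
```

View pics/w6.png

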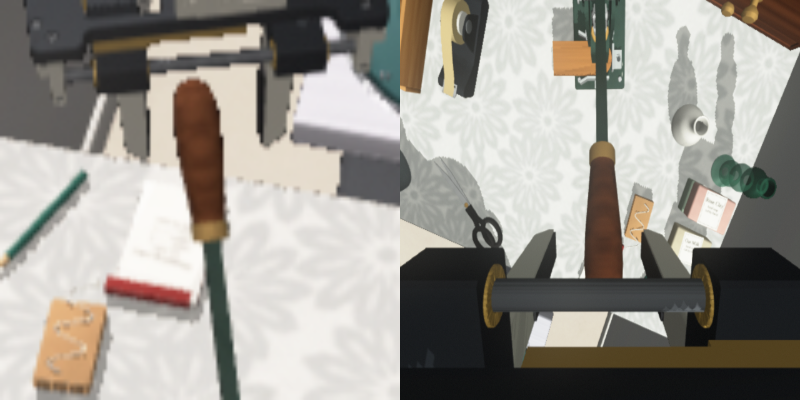

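Request:
carry_out:
  rows:
    - [0,0.0008,0.02,0,0,0]
    - [0,0,0.015,0,0,0]
    - [0,0,0.008,0,0,0]
    - [0,0,0,0,0,0]

```text
clock: 16.65
tool_pos: [0.4682, -0.1656, 0.3165]
tcp_rot: [-3.091, -0.56, 0.001]
wrist_force: [-0.3, 0.5, 0.3]
opening: 0.701
```

Request:
carry_out:
  rows:
    - [0,0,0,0,0,0]
    - [0,0,0,0,0,0]
    - [0,0,0,0,0,0]
    - [0,0,0,0,0,0]
    - [0,0,0,0,0,0]
  gripper: 0.01
  grip_force: 40

```text
clock: 17.27
tool_pos: [0.4694, -0.1684, 0.3173]
tcp_rot: [3.085, 0.555, 0.003]
wrist_force: [16.1, -31.0, -3.6]
opening: 0.283
```

```bash
python3 - <<'E'
from h import *
go([.4682,-.1658,.315],-69.4)
r=.199
for th in np.arange(.55,-.01,-.05): print(round(th,2),'tool x from start (toward press front)',round(-r*(np.cos(th)-np.cos(.55)),4),'down',round(r*(np.sin(.55)-np.sin(th)),4))
M=Ro.from_rotvec(read_state()['tcp_rot']).as_matrix();print(M[:,0],read_state()['wrist_torque'])
E
```

```text
t 17.275 pos [ 0.4694 -0.1684  0.3173] tool y yaw -69.6 dyaw 0.2 j6 0.821
turn(10deg) [ 0.04  -0.005 -0.02 ] shift in present axes [-0.0002 -0.0028  0.0023] after turn [-0.0002 -0.0028  0.0023]
F [ 16.1 -31.   -3.6] op 0.0263
0.55 tool x from start (toward press front) -0.0 down 0.0
0.5 tool x from start (toward press front) -0.005 down 0.0086
0.45 tool x from start (toward press front) -0.0095 down 0.0175
0.4 tool x from start (toward press front) -0.0136 down 0.0265
0.35 tool x from start (toward press front) -0.0173 down 0.0358
0.3 tool x from start (toward press front) -0.0205 down 0.0452
0.25 tool x from start (toward press front) -0.0232 down 0.0548
0.2 tool x from start (toward press front) -0.0254 down 0.0645
0.15 tool x from start (toward press front) -0.0271 down 0.0743
0.1 tool x from start (toward press front) -0.0284 down 0.0841
0.05 tool x from start (toward press front) -0.0291 down 0.0941
-0.0 tool x from start (toward press front) -0.0293 down 0.104
[9.37285076e-01 3.48562730e-01 8.42353276e-04] [-4.06063595 -1.9618424   0.18846255]
```

Request:
carry_out:
  rows:
    - [0,0.003,0,0,0,0]
    - [0,0.0022,0,0,0,0]
    - [0,0,0,0,0,0]

```text
clock: 17.65
tool_pos: [0.4694, -0.1685, 0.3171]
tcp_rot: [-3.086, -0.562, 0.002]
wrist_force: [-11.0, 22.5, 2.2]
opening: 0.285
```

Request:
carry_out:
  rows:
    - [-0.005,0,0.0086,0,0,0]
    - [-0.0045,0,0.0089,0,0,0]
    - [-0.0041,0,0.009,0,0,0]
    - [0,0,0,0,0,0]

```text
clock: 18.15
tool_pos: [0.4556, -0.174, 0.2918]
tcp_rot: [-3.088, -0.56, 0.004]
wrist_force: [-25.2, 17.2, 16.5]
opening: 0.281
```

Request:
carry_out:
  rows:
    - [-0.0045,-0.0022,0.009,0,0,0]
    - [-0.0032,0,0.0094,0,0,0]
    - [-0.0027,0,0.0096,0,0,0]
    - [0,0,0,0,0,0]

```text
clock: 18.65
tool_pos: [0.4456, -0.1779, 0.2639]
tcp_rot: [3.09, 0.557, -0.003]
wrist_force: [-19.0, -7.5, 16.4]
opening: 0.283
```

```bash
python3 - <<'E'
from h import *
st=read_state();R=Ro.from_rotvec(st['tcp_rot']);print('F tool',R.inv().apply(st['wrist_force']).round(1))
go([.439,-.177,.213],-69.4)
E
```

```text
F tool [-20.5   0.5 -16.3]
t 18.65 pos [ 0.4456 -0.1779  0.2639] tool y yaw -69.55 dyaw 0.15 j6 0.782
turn(10deg) [ 0.01   0.014 -0.015] shift in present axes [-0.0057 -0.0032  0.0509] after turn [-0.0059 -0.0031  0.0509]
F [-19.   -7.5  16.4] op 0.0264
```

Request:
carry_out:
  rows:
    - [-0.0045,0,0.0097,0,0,0]
    - [-0.002,0,0.0098,0,0,0]
    - [-0.0013,0,0.0098,0,0,0]
    - [-0.0007,0,0.0098,0,0,0]
    - [0,0,0.005,0,0,0]
    - [0,0,0,0,0,0]

```text
clock: 19.4
tool_pos: [0.4373, -0.1811, 0.2195]
tcp_rot: [3.09, 0.557, -0.006]
wrist_force: [-25.2, -9.7, 15.4]
opening: 0.282
```

```bash
python3 - <<'E'
from h import *
st=read_state();R=Ro.from_rotvec(st['tcp_rot']);print('F tool',R.inv().apply(st['wrist_force']).round(1))
go([.439,-.177,.213],-69.4)
E
```

```text
F tool [-27.    0.4 -15.3]
t 19.4 pos [ 0.4373 -0.1811  0.2195] tool y yaw -69.55 dyaw 0.15 j6 0.77
turn(10deg) [ 0.008  0.022 -0.015] shift in present axes [ 0.003  -0.0033  0.0065] after turn [ 0.003  -0.0032  0.0065]
F [-25.2  -9.7  15.4] op 0.0263
```

Request:
carry_out:
  rows:
    - [-0.002,0,0.003,0,0,0]
    - [0,0,0,0,0,0]

```text
clock: 19.65
tool_pos: [0.4369, -0.1813, 0.2169]
tcp_rot: [3.09, 0.558, 0.001]
wrist_force: [-8.2, -5.8, 11.6]
opening: 0.282
```

Request:
carry_out:
  rows:
    - [0,0,0.003,0,0,0]
    - [0,0,0,0,0,0]

```text
clock: 19.9
tool_pos: [0.4365, -0.1814, 0.2138]
tcp_rot: [3.089, 0.558, -0.001]
wrist_force: [-13.4, -8.0, 12.4]
opening: 0.284
```

Request:
carry_out:
  rows:
    - [0,0,0.002,0,0,0]
    - [0,0,0,0,0,0]

```text
clock: 20.15
tool_pos: [0.4364, -0.1815, 0.2119]
tcp_rot: [3.089, 0.558, -0.002]
wrist_force: [-15.9, -7.1, 12.8]
opening: 0.285
```

Not at the stop yet; keep lowering gently.

Request:
carry_out:
  rows:
    - [-0.0005,0,0.002,0,0,0]
    - [0,0,0,0,0,0]

```text
clock: 20.4
tool_pos: [0.4362, -0.1816, 0.21]
tcp_rot: [3.089, 0.558, -0.001]
wrist_force: [-13.6, -7.3, 12.5]
opening: 0.283
```

Request:
carry_out:
  rows:
    - [0,0,0.002,0,0,0]
    - [0,0,0,0,0,0]

```text
clock: 20.65
tool_pos: [0.4361, -0.1816, 0.208]
tcp_rot: [3.089, 0.558, -0.001]
wrist_force: [-13.9, -7.0, 13.4]
opening: 0.285
```

Request:
carry_out:
  rows:
    - [0,0,0.001,0,0,0]
    - [0,0,0,0,0,0]

```text
clock: 20.9
tool_pos: [0.4359, -0.1817, 0.207]
tcp_rot: [3.089, 0.558, -0.002]
wrist_force: [-16.4, -6.8, 13.9]
opening: 0.284
```

```bash
python3 - <<'E'
from h import *
import pickle
st=read_state();R=Ro.from_rotvec(st['tcp_rot']);print('F tool',R.inv().apply(st['wrist_force']).round(1))
s=snap('scene');w=snap('wrist');pickle.dump((s,w),open('w7.pkl','wb'))
cv2.imwrite('pics/w7.png',np.hstack([cv2.resize(s['pixels'][150:320,290:430],(415,500)),cv2.resize(w['pixels'],(380,500))]))
E
```

```text
F tool [-17.8   0.7 -13.8]
```

View pics/w7.png

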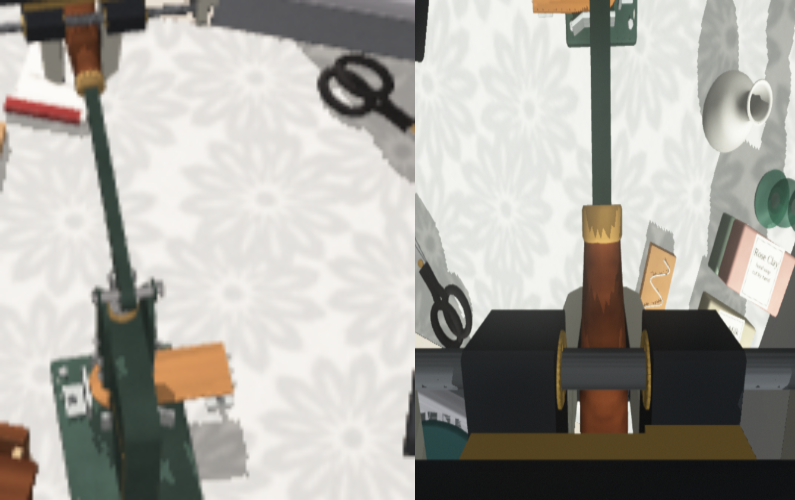

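Request:
carry_out:
  rows:
    - [0,0,0.002,0,0,0]
    - [0,0,0,0,0,0]

```text
clock: 21.25
tool_pos: [0.4359, -0.1817, 0.205]
tcp_rot: [3.089, 0.558, -0.002]
wrist_force: [-14.2, -7.7, 14.2]
opening: 0.285
```

Request:
carry_out:
  rows:
    - [0,0,0.002,0,0,0]
    - [0,0,0,0,0,0]

```text
clock: 21.5
tool_pos: [0.4359, -0.1817, 0.2034]
tcp_rot: [3.089, 0.558, -0.002]
wrist_force: [-16.9, -7.2, 16.6]
opening: 0.281
```

Request:
carry_out:
  rows:
    - [0,0,0.002,0,0,0]
    - [0,0,0,0,0,0]

```text
clock: 21.75
tool_pos: [0.4362, -0.1817, 0.2026]
tcp_rot: [3.089, 0.558, 0.0]
wrist_force: [-19.8, -3.4, 28.0]
opening: 0.28
```

```bash
python3 - <<'E'
from h import *
import pickle
s,w=pickle.load(open('w7.pkl','rb'))
te=np.array([.5808,-.0295]);a=np.radians(20.6);X=np.array([np.cos(a),np.sin(a)]);Y=np.array([-X[1],X[0]])
pv=te-.088*Y+.0155*X
# ferrule front edge seen in crop w7: scene (90,75)/(415/140) ; compare in raised image
print('ferrule px',290+90*140/415,150+80*170/500)
for th in(0,.05,.1):
  for r in(.15,.157): print(th,r,proj(s,[*(pv-r*np.cos(th)*X),.214+r*np.sin(th)]), proj(w,[*(pv-r*np.cos(th)*X),.214+r*np.sin(th)]))
print('ferrule wrist px', (602-415)*640/380, 222*480/500)
st=read_state();print(st['tool_pos'],st['wrist_force'])
E
```

```text
ferrule px 320.3614457831325 177.2
0 0.15 [321.68238954 187.72216958] [309.2029882  180.65843515]
0 0.157 [321.22399235 185.08303995] [309.34723987 198.98209955]
0.05 0.15 [321.69914112 185.7630323 ] [308.81958339 182.01772067]
0.05 0.157 [321.23869502 183.02227083] [308.95820841 201.42539656]
0.1 0.15 [321.74097121 183.92877867] [308.38375886 182.42321924]
0.1 0.157 [321.2794802  181.09018251] [308.51416666 203.02095126]
ferrule wrist px 314.94736842105266 213.12
[ 0.43617036 -0.18168383  0.20259772] [-19.7552828   -3.37996283  27.96633597]
```

Request:
carry_out:
  rows:
    - [-0.001,0,0.001,0,0,0]
    - [0,0,0,0,0,0]
    - [0,0,0,0,0,0]

```text
clock: 22.12
tool_pos: [0.4362, -0.1817, 0.2024]
tcp_rot: [3.088, 0.559, 0.005]
wrist_force: [-11.4, 0.8, 30.3]
opening: 0.283
```

```bash
python3 - <<'E'
from h import *
import pickle
s=snap('scene');w=snap('wrist');pickle.dump((s,w),open('w8.pkl','wb'))
st=read_state();print(st['tool_pos'],st['wrist_force'],st['clock'])
f=lambda c,x,y,W,H:cv2.resize(c['pixels'][y:y+H,x:x+W],(400,600),interpolation=cv2.INTER_CUBIC)
cv2.imwrite('pics/w8.png',np.hstack([f(s,290,150,60,90),f(w,260,140,100,150)]))
E
```

```text
[ 0.43619748 -0.18172047  0.20236228] [-11.74174025  -0.30421844  31.29340248] 22.225
```

View pics/w8.png

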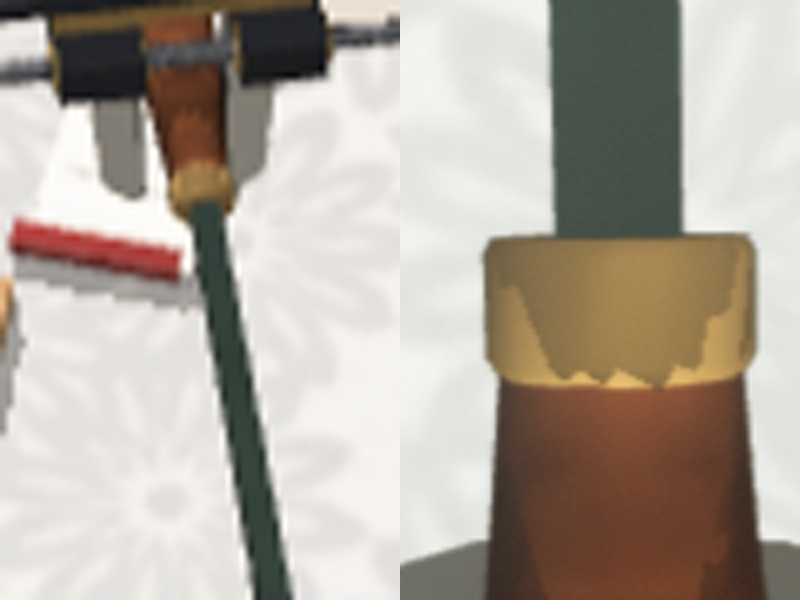

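```bash
python3 - <<'E'
from h import *
import pickle
s,w=pickle.load(open('w8.pkl','rb'))
Pm=lambda c:c['mtx']@np.c_[c['R'],c['t']]
x=cv2.triangulatePoints(Pm(s),Pm(w),np.array([[320.8],[180.8]]),np.array([[314.8],[199.3]]));x=(x[:3]/x[3]).ravel()
pv=np.array([.6263,-.1064]);r=np.linalg.norm(x[:2]-pv);print(x,r,'angle of lever top there',np.arctan2(x[2]-.214,r))
for c,q in((s,(320.8,180.8)),(w,(314.8,199.3))): print(proj(c,x),q)
st=read_state();print(st['tool_pos'],st['wrist_force'],st['opening'])
E
```

```text
[ 0.48327893 -0.16198728  0.23491097] 0.1534437080217586 angle of lever top there 0.13544340906128188
[320.67075875 180.7955299 ] (320.8, 180.8)
[313.07780421 199.01147416] (314.8, 199.3)
[ 0.43619748 -0.18172047  0.20236228] [-11.74174025  -0.30421844  31.29340248] 0.28352946579219385
```

```bash
python3 - <<'E'
from h import *
import pickle
d=pickle.load(open('d0.pkl','rb'));s8,w8=pickle.load(open('w8.pkl','rb'))
from scipy.optimize import least_squares
te=np.array([.5808,-.0295]);a=np.radians(20.6);X=np.array([np.cos(a),np.sin(a)]);Y=np.array([-X[1],X[0]])
pv=te-.088*Y+.0155*X
def pt(r,h,y,th): # r along lever, h perpendicular up
  return [*(pv-(r*np.cos(th)-h*np.sin(th))*X+y*Y),.214+r*np.sin(th)+h*np.cos(th)]
def res(p,full=True):
  r,h,y,th=p
  return np.r_[proj(d['top'],pt(r,h,y,.55))-[347.8,244.8],proj(s8,pt(r,h,y,.55))-[323.6,172.],proj(s8,pt(r,h,y,th))-[320.8,180.8],(proj(w8,pt(r,h,y,th))-[314.8,199.3])/3]
o=least_squares(res,[.15,.01,0,.05]);print(o.x,res(o.x).round(2))
J=o.jac;print('sd per px',np.sqrt(np.diag(np.linalg.inv(J.T@J))))
for th in (0,.03,.06,.1,.15):
  q=least_squares(lambda p:res([*p,th]),[.15,.01,0]);print(th,q.cost,q.x,res([*q.x,th]).round(1))
E
```

```text
[ 0.15164784  0.03108405 -0.0020018  -0.06604668] [ 0.08 -0.07 -0.18 -0.22 -0.27 -0.   -0.26 -0.12]
sd per px [0.00076929 0.00220331 0.000695   0.03527913]
0 2.0016700129948233 [ 0.15155422  0.0289746  -0.002093  ] [ 0.3  0.7 -0.3 -0.1 -0.2 -1.5 -0.2 -1. ]
0.03 4.219847276614706 [ 0.15164608  0.02806356 -0.00213135] [ 0.5  1.1 -0.4 -0.1 -0.2 -2.2 -0.2 -1.4]
0.06 7.421639191802297 [ 0.15182803  0.02715268 -0.00216747] [ 0.6  1.5 -0.4 -0.1 -0.1 -3.  -0.2 -1.8]
0.1 13.437809354111907 [ 0.15221389  0.02588625 -0.00221176] [ 0.9  2.2 -0.5 -0.2 -0.1 -3.9 -0.1 -2.4]
0.15 24.28331154391725 [ 0.15291796  0.02408427 -0.00226014] [ 1.2  3.2 -0.7 -0.5 -0.  -5.1 -0.1 -3.2]
```

Request:
carry_out:
  rows:
    - [0,0,0,0,0,0]
    - [0,0,0,0,0,0]
    - [0,0,0,0,0,0]
    - [0,0,0,0,0,0]
    - [0,0,0,0,0,0]
    - [0,0,0,0,0,0]
    - [0,0,0,0,0,0]
    - [0,0,0,0,0,0]
  grip_force: 50

```text
clock: 23.22
tool_pos: [0.4362, -0.1817, 0.2024]
tcp_rot: [3.088, 0.559, 0.005]
wrist_force: [-11.4, 0.5, 30.8]
opening: 0.277
```

Steady over a full second at the stop, so I'm handing in.

```bash
python3 -c "
from bench import hand_in,read_state
print(hand_in()); s=read_state(); print(s['tool_pos'],s['wrist_force'])"
```

```text
the job is handed in; nothing more can be done
None
the job is handed in; nothing more can be done
```

The tag is in the press with its round end against the end stop, and the job was handed in at about 23 s with the gripper still holding the lever down. I gripped the tag by its edges, slid it in between the rails until about 14 N built up at the stop, and let go. I then gripped the handle and pulled it down in an arc to its stop.

**Last checks**
- **Lever:** the force jumped from about 14 N to 28 N with almost no further travel. It then held steady at about 31 N for a second without moving. Camera points on the lever give an angle of -0.07 ± 0.04 rad, so it is down as far as I can measure.
- **Tag:** in the last scene picture, with the lever nearly down, it was still in place between the rails.
- **Left alone:** no move went near the spool, the tag bundle or the vase. I did not measure them again at the end.

**Doubtful or not seen**
- **Tag depth:** the top picture put the tag's square end about 4 mm further in than nominal. The stop contact was within about 1 mm of where I expected it, so I put the difference down to reading the picture.
- **Lever height:** a first estimate of the lever angle came out at about 0.14 rad because it did not allow for the thickness of the handle collar. The fit above replaced it.
- **Handle grip:** the handle slipped a few millimetres in the pads on the way down, and closing on it briefly gave a side force of about 35 N, which I corrected.
- **Eyelet:** it is hidden under the ram, so I infer that it is home from the lever being at its stop.

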